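# Nest and pin the converter stack on the test mount

## Robot

A 6-joint arm with a two-finger parallel gripper is mounted at the origin on the work surface. World frame = base frame: x ahead of the robot, y to its left, z up, the work surface at z = 0. Lengths are in m, angles in rad, forces in N, time in s.
With the tool pointing down it reaches from about 0.15 to 0.775 m from the base axis. Payload 6.1 kg.
Tool frame: the origin (TCP) lies on the centre line of the jaws, within the pads' length; the fingertips stand nose_length ahead of it and the grasp point (between the pads) lies 6 mm ahead of it (nose_length is the distance from the TCP to the fingertips, in m); z points along the fingers, y is the line along which they close (so a half turn about z gives the same grasp; the last joint's range is limited). The gripper opens to 85 mm and grips with 20 to 120 N. Pads are 22 mm wide; open, the fingers measure 114 mm over their backs; the gripper's body (76 mm by 85 mm) begins 54 mm behind the grasp point. The pads swing forward as they close: fully open they stand 13 mm farther back than shut.
Start: joints at [-1.199, 0.126, -0.04, 1.405, 0, 1.571], TCP at [0.191, -0.489, 0.256] pointing down, gripper open.
Joint ranges: [-2.72, 2.72], [-0.95, 1.95], [-1.27, 1.35], [-1.78, 2.02], [-1.46, 1.47], [-3.14, 3.14]. Speed limits (rad/s): [2.39, 2.39, 3.01, 3.14, 3.14, 3.14].

## Interface

Orientations are given as a unit quaternion [w, x, y, z].
In Python, from station import state, get_image, camera_info, job_done, nose_length gives the robot as it stands.
- The arm moves only by the tool carry_out, never from a script. Its argument "rows" is a list of rows, each an object with "delta_rot": the turn, a rotation vector about the tool's x, y, z in rad, a list of three; "slide": the shift along the tool's x, y, z in m, a list of three; "grip": the finger opening in m, from 0 to 0.0854. In form: [{"delta_rot": [ax, ay, az], "slide": [tx, ty, tz], "grip": grip}, ...]. A call has exactly 10 rows; each row is the pose to reach, as a shift and turn from the pose commanded when the call began, along the tool's axes at that moment; what a row does not reach only later rows make up. A row lasts 1/8 s, in which the tool goes at most 62.5 mm and 10.7 degrees, less where a joint would pass 70% of its speed; a pose out of reach is approached as far as the arm can. A call with a gripper value outside its range is refused whole. The fingers move at their own pace and stop on an object; "newtons" is the grip in N (left out, the last holds). Time passes only in rows, so rows that repeat a pose let the fingers close, or fill a call up. It gives the time, the measured TCP pose, the force, the opening and the grip force at its end, in the units of the state.
- state(): the state, without advancing time (a new reading comes with each control period).
- get_image(name): name is "scene" or "top" or "wrist"; returns the picture (480x640x3 uint8, red, green, blue); there is no depth.
- camera_info(name): a dict with "fx", "fy", "cx", "cy" (pixels), "world_from_camera" (4x4, takes a point from camera to world coordinates). Camera axes: x right, y down, z forward; pixel columns grow to the right and rows downward; lengths in m; the calibration is good to about 2 mm. The wrist camera is an equidistant fisheye: a pixel r from the principal point sees the ray r / f radians off the axis. A picture is of the moment at which its call begins: read the wrist's pose just before it. camera_info takes no time and is no camera call; for the wrist camera it gives the pose at the moment of the call.
- job_done(): hands the job in; it is judged then, once.
The state is a dict: "clock": time; "q": joint angles; "joint_velocities": joint speeds; "effort": joint torques, N m; "tcp_pos": TCP position; "orientation": TCP orientation; "force": force on the tool from outside, world axes, zero at the start; "wrist_torque": the same for the moment, N m; "opening": opening from 0.0 (shut) to 1.0 (fully open); "grasp_force": force on a finger pad.
Only numpy, scipy, OpenCV 4.12 (cv2) and the standard library are available. Lean on these libraries where they do the work, as an engineer would, in place of code of your own. Each camera call takes 0.05 s, during which the arm holds its last target. There are 200 camera calls.

## Task

Set up the alignment stack: take the translucent grey lid off the test mount and lay it flat on the cork mat, nest every steel converter shell that is there upright in the mount's taper, one upon another, and nest the black hood on top. Then take the alignment rod from its holder and push it tip down through the hood, shells and mount until it is fully home, let go, and leave the other things on the bench where they are.

Things in the scene. Friction and masses are not known exactly. Their poses are not given: they have to be found in the camera images.
- mount_axis (a point): the test mount, fixed: a grey socket 66 mm across on a 90 mm square dark plate 8 mm thick, 44 mm high in all. Its top is a conical mouth (52 mm wide at the rim, same taper as the shells' feet) narrowing to a 17 mm bore that ends on the plate, 8 mm above the bench. At first the lid lies on it. This point is on its upright axis, at its rim, 44 mm above the bench
- lid_grip (a point): translucent grey lens case lid: a disc 74 mm across and 8 mm thick with a grip ridge on top, 50 mm long, 16 mm wide, 22 mm high. It lies loose on the mount's rim. This point is in the middle of the ridge, 18 mm above the lid's underside; x runs along the ridge, z is up. About 50 g
- mat_top (a point): cork mat, fixed, 120 mm square, 4 mm thick; this point is the centre of its top
- tube1_mid (a point): satin steel converter shell, hollow, standing foot down: a body 62 mm across, 26 mm high, on a tapered foot 12 mm high (54 mm across under the body, 40 at the bottom); 38 mm high in all. Its top is a conical mouth of the same taper, open through a 17 mm bore, so another foot nests in it and centres itself. About 0.22 kg. This point: on its axis, half-way up, 19 mm above its bottom; z up
- tube2_mid (a point): another shell just like tube1; two or three of the three are there. Each one nested raises the stack by 27.5 mm, its body 1.5 mm clear of the part below. This point: on its axis, 19 mm above its bottom; nested first, second or third in the mount it reads 52, 80 or 107 mm above the bench
- tube3_mid (a point): another shell just like tube1; this point: on its axis, 19 mm above its bottom
- hood_mid (a point): black plastic lens hood: a body 64 mm across and 22 mm high above the same tapered foot (12 mm high, 54 to 40 mm across), 34 mm high in all, with a wide mouth narrowing to a 17 mm bore. It stands foot down. About 60 g. This point: on its axis, half-way up, 17 mm above its bottom. Nested on two shells it reads 105 mm above the bench, on three 133 mm
- rod_head (a point): head of the alignment rod: the rod is of chrome steel, 14 mm thick and 150 mm long below a head 26 mm across and 24 mm high (174 mm in all), about 0.2 kg; it stands upright and slightly loose in its holder, tip down, its head above. This point is the middle of the head, 162 mm above the tip; z runs along the rod towards the head
- rod_tip (a point): lower end of the alignment rod, on its axis; the last 7 mm taper to 9 mm across. Fully home it stands on the floor of the mount's bore, 8 mm above the bench, and its head then still stands clear of the hood
- holder: rod holder, fixed: an upright aluminium tube 34 mm across, 116 mm high, on an 80 mm square foot, with a 16 mm hole whose floor is 10 mm above the bench; the rod stands in it at first. Origin at the centre of its underside
- pancake: silver pancake lens, 66 mm across, 24 mm high, lying flat; a bystander; origin at the centre of its underside
- camera_body: black camera body, 45 x 130 mm, 91 mm high; a bystander; origin at the centre of its underside
- cap: black lens cap, a disc 72 mm across, 10 mm high; a bystander; origin at the centre of its underside
- blower: black rubber dust blower, 52 mm across, 105 mm high, standing; a bystander; origin at the centre of its underside
- tin: grey jar with a metal cap, 68 mm across, 60 mm high; a bystander; origin at the centre of its underside
- screwdriver: screwdriver 120 mm long lying on the far side; a bystander
Things that resemble listed ones, but are neither listed nor needed, are in the scene too. What is meant by the part that bears rod_head is not pink, and is the larger of those in its own colour. What is shaped like the part that bears tube1_mid but turquoise is not meant.

How it is judged:
By the outcome, as a careful person would: the job done as asked, in the order asked, and still so for the second after the job is handed in, with the robot touching nothing.
Of tube1, tube2, tube3 only 2 to 3 are there at a start; the rules pass over those that are not, and their reading is None.
At some moment in a run one of tube1, tube2, tube3, hood may be knocked a few centimetres aside while the robot is not near it.
It also fails if it takes over 210 s, if anything falls off the work surface, if the arm or the gripper's body presses on something with over 40 N, if the wrist force passes 120 N, or if a joint passes its speed limit or range.

## Working session

There is one attempt and no reset: what is moved stays moved. The work goes in short steps, Python scripts to look and compute and a tool call to move; the robot and the scene stay as the last step left them, time stands still between calls to the robot, and variables do not carry over. Pictures are saved under pics/ and viewed, at most 14 in all, crops included, and the job is handed in when it is done.

Besides the shell and the picture viewer there is one more tool, called after ">>>" by a JSON object that holds its "name" and its "arguments". carry_out: Moves the arm, as the interface text tells. Its arguments: {"type":"object","properties":{"rows":{"type":"array","items":{"type":"object","properties":{"delta_rot":{"type":"array","items":{"type":"number"}},"slide":{"type":"array","items":{"type":"number"}},"grip":{"type":"number"}}}},"newtons":{"type":"number"}},"required":["rows"]}

```bash
mkdir -p pics; ls
python3 - <<'E'
from station import *
import cv2
print(state(), nose_length if not callable(nose_length) else nose_length())
for n in ("scene","top"):
    i=get_image(n); cv2.imwrite(f"pics/{n}0.png",i[:,:,::-1]); print(n,camera_info(n))
E
```

```text
pics
{'clock': 0.0, 'q': array([-1.19899136e+00,  1.26389900e-01, -4.06241081e-02,  1.40538227e+00,
        1.62390387e-05,  1.57080570e+00]), 'joint_velocities': array([ 0.00037448,  0.00128773,  0.00056375,  0.00034975, -0.00043594,
        0.00162897]), 'effort': array([-2.11448809e-03, -4.35915256e+01,  3.52923775e+01,  1.73598225e-02,
       -1.03828077e-04, -5.64185498e-07]), 'tcp_pos': array([ 0.19060221, -0.48878532,  0.25551586]), 'orientation': array([-7.87690133e-04,  9.82770395e-01,  1.84828870e-01, -1.39886046e-04]), 'force': array([-0.98045474,  0.29621391, -0.8408149 ]), 'wrist_torque': array([-0.04497843,  0.01064714,  0.00044017]), 'grasp_force': 0.0, 'opening': 0.9966203185045901} 0.025
scene {'fx': 508.6186939233941, 'fy': 508.6186939233941, 'cx': 316.03966964655655, 'cy': 239.1502590224128, 'world_from_camera': array([[ 0.44115726,  0.6772858 , -0.58878197,  1.13992305],
       [ 0.89735973, -0.34111244,  0.27997824, -0.30922134],
       [-0.01121557, -0.65186367, -0.75825324,  0.89761946],
       [ 0.        ,  0.        ,  0.        ,  1.        ]])}
top {'fx': 605.9472665595248, 'fy': 605.9472665595248, 'cx': 319.7633535647759, 'cy': 236.48356725787718, 'world_from_camera': array([[ 9.01397167e-03, -9.89014515e-01,  1.47543338e-01,
         3.38607425e-01],
       [-9.99958767e-01, -9.07785609e-03,  2.40394128e-04,
         1.18249219e-02],
       [ 1.10162390e-03, -1.47539421e-01, -9.89055563e-01,
         1.35786375e+00],
       [ 0.00000000e+00,  0.00000000e+00,  0.00000000e+00,
         1.00000000e+00]])}
```

View pics/top0.png

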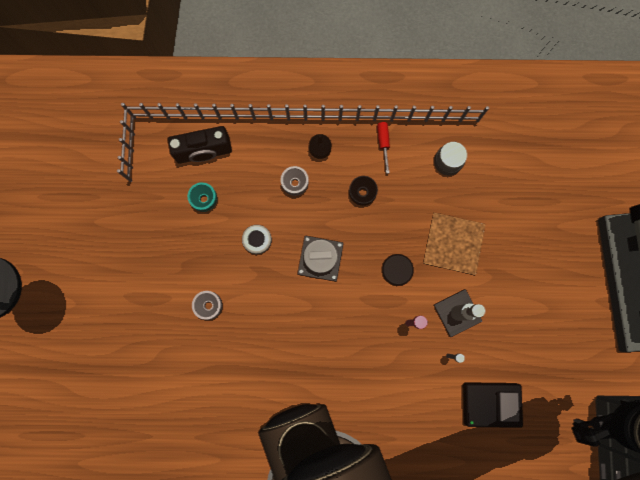

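View pics/scene0.png

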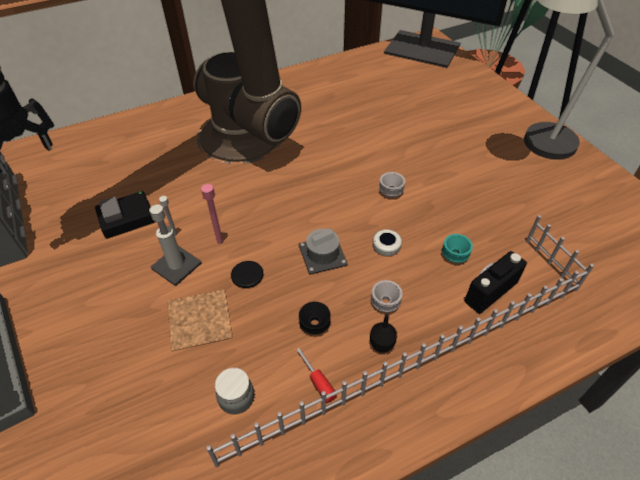

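Candidates (top picture): the steel shells are at (294,181) and (206,305). The turquoise one at (202,197) and the pancake lens at (257,239) are not shells I want. The hood is at (363,191), with the blower (320,147) and cap (398,269) as black lookalikes. The rod is the grey one in the holder at (478,311); pink (420,322) and the small grey one (460,358) are decoys. The lid is at (320,257) and the mat at (454,244).

```bash
cat > h.py <<'E'
import numpy as np, cv2
from station import *
from scipy.spatial.transform import Rotation as R
def ray2world(d,T,z):
    d=T[:3,:3]@d; o=T[:3,3]; return o+d*(z-o[2])/d[2]
def px(n,u,v,z,ci=None):
    c=ci or camera_info(n); x=(u-c['cx'])/c['fx']; y=(v-c['cy'])/c['fy']
    if n=='wrist':
        r=np.hypot(x,y)+1e-12; d=np.array([x/r*np.sin(r),y/r*np.sin(r),np.cos(r)])
    else: d=np.array([x,y,1.])
    return ray2world(d,c['world_from_camera'],z)
def proj(n,p,ci=None):
    c=ci or camera_info(n); T=c['world_from_camera']; q=T[:3,:3].T@(np.asarray(p)-T[:3,3])
    if n=='wrist':
        th=np.arctan2(np.hypot(q[0],q[1]),q[2]); k=th/(np.hypot(q[0],q[1])+1e-12); return c['cx']+c['fx']*k*q[0],c['cy']+c['fy']*k*q[1]
    return c['cx']+c['fx']*q[0]/q[2],c['cy']+c['fy']*q[1]/q[2]
def grab(n,f):
    c=camera_info(n); i=get_image(n)[:,:,::-1].copy(); cv2.imwrite('pics/'+f,i); return i,c
def go(x,y,z,yaw=None):
    "tool-frame slide and turn from the present pose to a down-pointing pose; yaw=angle of closing line (tool y)"
    s=state(); w,a,b,c=s['orientation']; M=R.from_quat([a,b,c,w]); 
    out=M.inv().apply(np.array([x,y,z])-s['tcp_pos'])
    zz=np.array([0,0,-1.]); Y=M.as_matrix()[:,1]; cur=np.arctan2(Y[1],Y[0])
    if yaw is None: yaw=cur
    yaw=cur+(yaw-cur+np.pi/2)%np.pi-np.pi/2
    y_=np.array([np.cos(yaw),np.sin(yaw),0]); G=np.c_[np.cross(y_,zz),y_,zz]
    rv=R.from_matrix(M.as_matrix().T@G).as_rotvec()
    print('slide',out.round(4),'rot',rv.round(3),'q6',s['q'][5].round(2),'tcp',s['tcp_pos'].round(4))
E
python3 - <<'E'
from h import *
i=cv2.imread('pics/top0.png')[130:340,180:500]
cv2.imwrite('pics/crop1.png',cv2.resize(i,None,fx=2.5,fy=2.5,interpolation=cv2.INTER_CUBIC))
for n,u,v,z in [('shellA',294,181,.038),('shellB',206,305,.038),('hood',363,191,.034),('lid',320,256,.074),('mat',454.5,244,.004),('rodhead',478,311,.184),('blower',320,147,.105),('pancake',257,239,.024),('cap',398,269,.01)]:
    print(n,px('top',u,v,z).round(4))
E
```

```text
shellA [0.6602 0.0708 0.038 ]
shellB [0.3832 0.2571 0.038 ]
hood [ 0.6397 -0.0835  0.034 ]
lid [0.4881 0.0113 0.074 ]
mat [ 0.5262 -0.2919  0.004 ]
rodhead [ 0.3716 -0.2936  0.184 ]
blower [0.7189 0.0134 0.105 ]
pancake [0.5306 0.1517 0.024 ]
cap [ 0.4679 -0.1631  0.01  ]
```

View pics/crop1.png

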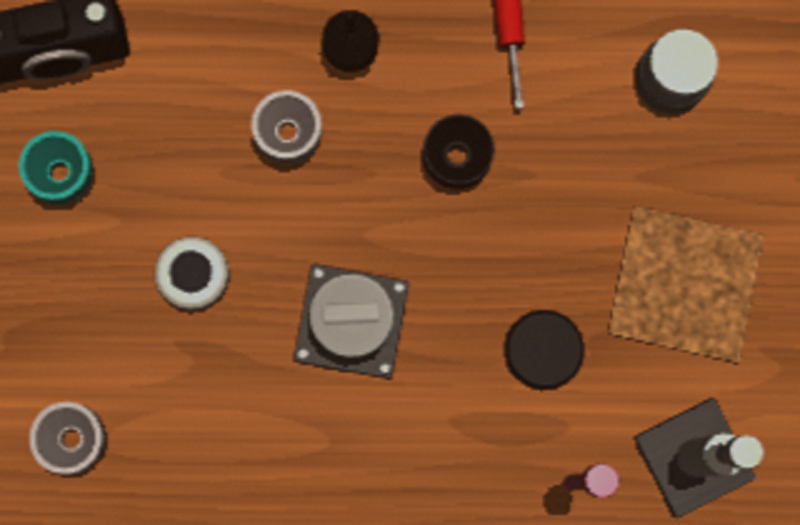

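The crop confirms the choices: shell rims at about (294.6,180) and (206.8,305.2), hood (363.2,190), lid ridge (320.8,255.6) lying nearly along y, mat (454.6,243.7), rod head (478.4,310.4).

Run:
```python
from h import *
for n,u,v,z in [('shellA',294.6,180,.038),('shellB',206.8,305.2,.038),('hood',363.2,190,.034),('lid',320.8,255.6,.074),('mount',320.6,258,.008),('mat',454.6,243.7,.004),('rodhead',478.4,310.4,.184)]:
    print(n,px('top',u,v,z).round(4))
go(.488,.011,.2,.07)
```

```text
shellA [0.6625 0.0695 0.038 ]
shellB [0.3828 0.2554 0.038 ]
hood [ 0.642 -0.084  0.034]
lid [0.4889 0.0096 0.074 ]
mount [0.4913 0.0098 0.008 ]
mat [ 0.5269 -0.2921  0.004 ]
rodhead [ 0.3727 -0.2944  0.184 ]
slide [ 0.4587 -0.3575  0.0561] rot [-1.000e-03 -1.000e-03 -1.269e+00] q6 1.57 tcp [ 0.1906 -0.4888  0.2556]
```

>>> {"name": "carry_out", "arguments": {"rows": [{"slide": [0.05,-0.04,0],"delta_rot": [0,0,-0.15],"grip": 0.085},{"slide": [0.1,-0.08,0],"delta_rot": [0,0,-0.3],"grip": 0.085},{"slide": [0.15,-0.12,0],"delta_rot": [0,0,-0.45],"grip": 0.085},{"slide": [0.2,-0.16,0],"delta_rot": [0,0,-0.6],"grip": 0.085},{"slide": [0.25,-0.2,0],"delta_rot": [0,0,-0.75],"grip": 0.085},{"slide": [0.3,-0.24,0],"delta_rot": [0,0,-0.9],"grip": 0.085},{"slide": [0.35,-0.28,0.01],"delta_rot": [0,0,-1.05],"grip": 0.085},{"slide": [0.4,-0.315,0.02],"delta_rot": [0,0,-1.2],"grip": 0.085},{"slide": [0.43,-0.34,0.04],"delta_rot": [0,0,-1.269],"grip": 0.085},{"slide": [0.4585,-0.3575,0.05],"delta_rot": [0,0,-1.269],"grip": 0.085}]}}

```text
clock: 1.35
tcp_pos: [0.4881, 0.0127, 0.2047]
orientation: [-0.001, 0.681, 0.732, -0.001]
force: [-0.3, -0.1, 0.5]
opening: 0.996
grasp_force: 0.0
```

Run:
```python
from h import *
i,c=grab('wrist','w1.png')
print(proj('wrist',[.489,.0096,.074],c),proj('wrist',[.4913,.0098,.052],c),c['fx'],c['world_from_camera'].round(3)); go(.489,.0105,.079,.07)
for k in range(0,8):
    a=k*np.pi/4; u,v=proj('wrist',[.4913+.037*np.cos(a),.0098+.037*np.sin(a),.052],c); cv2.circle(i,(int(u),int(v)),2,(0,0,255),-1)
cv2.imwrite('pics/w1b.png',i)
```

```text
(np.float64(319.5161855660912), np.float64(238.96419066016279)) (np.float64(322.5990624060163), np.float64(230.1884834878852)) 371.64829954431775 [[ 0.997  0.071  0.02   0.483]
 [ 0.074 -0.951 -0.299  0.088]
 [-0.002  0.299 -0.954  0.323]
 [ 0.     0.     0.     1.   ]]
slide [-0.0043 -0.0008  0.1245] rot [-0.002 -0.002  0.004] q6 1.53 tcp [0.4898 0.0146 0.2035]
```

View pics/w1b.png

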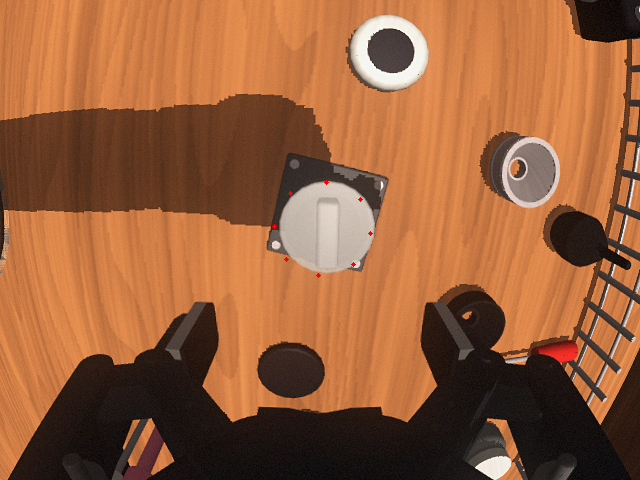

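The lid is seen with its ridge centre at about (328,232), 4 px off the prediction. I'll take a settled wrist picture and measure the lid by segmentation.

Run:
```python
from h import *
s=state(); print(s['tcp_pos'])
i,c=grab('wrist','w2.png'); print(c['cx'],c['cy'],c['world_from_camera'][:3,3])
hsv=cv2.cvtColor(i,cv2.COLOR_BGR2HSV); m=((hsv[...,1]<60)&(hsv[...,2]>110)).astype(np.uint8)*255
m=cv2.morphologyEx(m,cv2.MORPH_OPEN,np.ones((5,5)))
n,l,st,ce=cv2.connectedComponentsWithStats(m)
for k in range(1,n):
    if st[k,4]>300: print(st[k],ce[k].round(1),'at .052',px('wrist',*ce[k],.052,c).round(4))
print(px('wrist',328,199,.074,c),px('wrist',327.5,266,.074,c),state()['tcp_pos'])
```

```text
[0.48977032 0.0146161  0.20349555]
319.22213400437874 238.11015286843062 [0.48514513 0.08970689 0.3216869 ]
[ 348   17   79   76 3048] [386.1  55.3] at .052 [0.5284 0.1463 0.052 ]
[ 500  140   59   70 2901] [528.8 174.5] at .052 [0.6565 0.0726 0.052 ]
[ 270  184  103   91 6991] [324.  229.7] at .052 [0.494  0.0127 0.052 ]
[479 458  31  22 487] [494.7 467.7] at .052 [ 0.7361 -0.282   0.052 ]
[0.49426452 0.04084804 0.074     ] [ 0.49788432 -0.00773376  0.074     ] [0.48860413 0.01292121 0.20418613]
```

>>> {"name": "carry_out", "arguments": {"rows": [{"slide": [0,0.0045,0.05],"grip": 0.06},{"slide": [0,0.0045,0.1],"grip": 0.05},{"slide": [0,0.0045,0.12],"grip": 0.045},{"slide": [0,0.0045,0.126],"grip": 0.03},{"slide": [0,0.0045,0.126],"grip": 0.01},{"slide": [0,0.0045,0.126],"grip": 0.01},{"slide": [0,0.0045,0.126],"grip": 0.01},{"slide": [0,0.0045,0.126],"grip": 0.01},{"slide": [0,0.0045,0.126],"grip": 0.01},{"slide": [0,0.0045,0.126],"grip": 0.01}], "newtons": 40}}

```text
$.rows[0]: bad value
```

Run:
```python
from h import *
for _ in range(1): go(.527,-.292,.1,0.2)
go(.527,-.292,.04)
```

```text
slide [-0.307   0.0161  0.1039] rot [-0.003 -0.001 -0.126] q6 1.52 tcp [0.4886 0.0129 0.2042]
slide [-0.307   0.0162  0.1639] rot [-0.003 -0.001 -0.   ] q6 1.52 tcp [0.4886 0.0129 0.2042]
```

>>> {"name": "carry_out", "arguments": {"rows": [{"delta_rot": [0,0,0],"slide": [0,0.0045,0.05],"grip": 0.06},{"delta_rot": [0,0,0],"slide": [0,0.0045,0.1],"grip": 0.05},{"delta_rot": [0,0,0],"slide": [0,0.0045,0.12],"grip": 0.045},{"delta_rot": [0,0,0],"slide": [0,0.0045,0.126],"grip": 0.03},{"delta_rot": [0,0,0],"slide": [0,0.0045,0.126],"grip": 0.01},{"delta_rot": [0,0,0],"slide": [0,0.0045,0.126],"grip": 0.01},{"delta_rot": [0,0,0],"slide": [0,0.0045,0.126],"grip": 0.01},{"delta_rot": [0,0,0],"slide": [0,0.0045,0.126],"grip": 0.01},{"delta_rot": [0,0,0],"slide": [0,0.0045,0.126],"grip": 0.01},{"delta_rot": [0,0,0],"slide": [0,0.0045,0.126],"grip": 0.01}], "newtons": 40}}

```text
clock: 2.7
tcp_pos: [0.4927, 0.0109, 0.0806]
orientation: [0.0, 0.682, 0.731, 0.0]
force: [-0.9, 0.0, 2.2]
opening: 0.176
grasp_force: 44.5
```

>>> {"name": "carry_out", "arguments": {"rows": [{"delta_rot": [0,0,0],"slide": [0,0,-0.05],"grip": 0.01},{"delta_rot": [0,0,0],"slide": [-0.06,0.002,-0.06],"grip": 0.01},{"delta_rot": [0,0,0],"slide": [-0.12,0.005,-0.06],"grip": 0.01},{"delta_rot": [0,0,0],"slide": [-0.18,0.008,-0.06],"grip": 0.01},{"delta_rot": [0,0,0],"slide": [-0.24,0.011,-0.06],"grip": 0.01},{"delta_rot": [0,0,0],"slide": [-0.29,0.0125,-0.05],"grip": 0.01},{"delta_rot": [0,0,0],"slide": [-0.3045,0.0125,-0.02],"grip": 0.01},{"delta_rot": [0,0,0],"slide": [-0.3045,0.0125,0.015],"grip": 0.01},{"delta_rot": [0,0,0],"slide": [-0.3045,0.0125,0.03],"grip": 0.01},{"delta_rot": [0,0,0],"slide": [-0.3045,0.0125,0.0385],"grip": 0.01}]}}

```text
clock: 3.95
tcp_pos: [0.5261, -0.2917, 0.0412]
orientation: [-0.0, 0.682, 0.732, -0.0]
force: [-0.5, 0.2, -0.3]
opening: 0.176
grasp_force: 44.2
```

>>> {"name": "carry_out", "arguments": {"rows": [{"delta_rot": [0,0,0],"slide": [0,0,0.0005],"grip": 0.01},{"delta_rot": [0,0,0],"slide": [0,0,0.0005],"grip": 0.02},{"delta_rot": [0,0,0],"slide": [0,0,0.0],"grip": 0.04},{"delta_rot": [0,0,0],"slide": [0,0,-0.003],"grip": 0.05},{"delta_rot": [0,0,0],"slide": [0,0,-0.01],"grip": 0.06},{"delta_rot": [0,0,0],"slide": [0,0,-0.05],"grip": 0.085},{"delta_rot": [0,0,0],"slide": [0,0,-0.1],"grip": 0.085},{"delta_rot": [0,0,0],"slide": [0,0,-0.15],"grip": 0.085},{"delta_rot": [0,0,0],"slide": [0,0,-0.18],"grip": 0.085},{"delta_rot": [0,0,0],"slide": [0,0,-0.18],"grip": 0.085}]}}

```text
clock: 5.2
tcp_pos: [0.5274, -0.2927, 0.2255]
orientation: [0.003, 0.682, 0.731, 0.001]
force: [-0.3, -0.2, -1.1]
opening: 0.997
grasp_force: 0.0
```

Run:
```python
from h import *
i,c=grab('top','t2.png'); 
cv2.imwrite('pics/t2c.png',cv2.resize(i[130:340,180:500],None,fx=2.5,fy=2.5,interpolation=cv2.INTER_CUBIC))
go(.6625,.0695,.2,0.3)
```

```text
slide [0.3515 0.1606 0.0232] rot [ 0.002  0.002 -0.23 ] q6 0.99 tcp [ 0.5268 -0.2924  0.2234]
```

View pics/t2c.png

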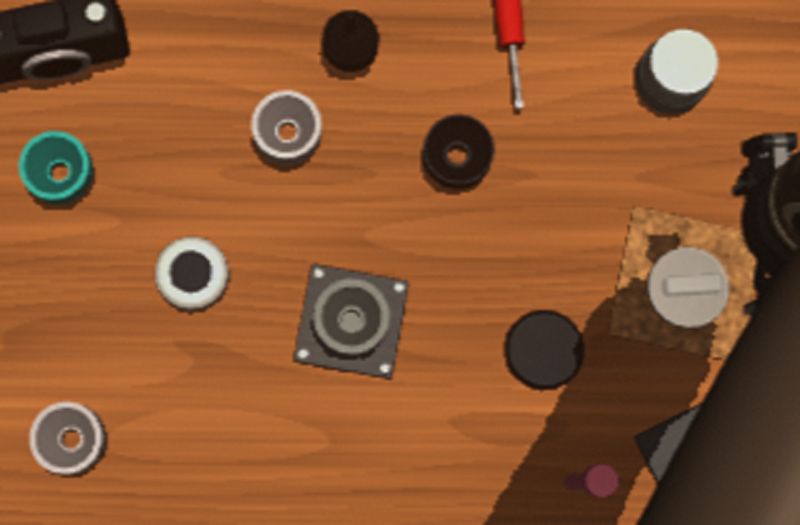

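The lid is flat on the mat, the mount is open with its rim at (351,317) in the crop, and the shells and hood have not moved. Shell A at (286,125) is next.

Run:
```python
from h import *
print(px('top',320.6,256.8,.044), px('top',320.6,257.0,.044))
go(.6625,.0695,.2,0.785)
```

```text
[0.48981495 0.00991541 0.044     ] [0.48937608 0.00991154 0.044     ]
slide [0.3515 0.1606 0.0232] rot [ 0.002  0.002 -0.715] q6 0.99 tcp [ 0.5268 -0.2924  0.2234]
```

>>> {"name": "carry_out", "arguments": {"rows": [{"delta_rot": [0,0,-0.1],"slide": [0.05,0.022,0],"grip": 0.085},{"delta_rot": [0,0,-0.2],"slide": [0.1,0.045,0],"grip": 0.085},{"delta_rot": [0,0,-0.3],"slide": [0.15,0.067,0],"grip": 0.085},{"delta_rot": [0,0,-0.4],"slide": [0.2,0.09,0],"grip": 0.085},{"delta_rot": [0,0,-0.5],"slide": [0.25,0.112,0],"grip": 0.085},{"delta_rot": [0,0,-0.6],"slide": [0.3,0.135,0],"grip": 0.085},{"delta_rot": [0,0,-0.7],"slide": [0.34,0.155,0.01],"grip": 0.085},{"delta_rot": [0,0,-0.715],"slide": [0.3515,0.1605,0.03],"grip": 0.085},{"delta_rot": [0,0,-0.715],"slide": [0.3515,0.1605,0.04],"grip": 0.085},{"delta_rot": [0,0,-0.715],"slide": [0.3515,0.1605,0.04],"grip": 0.085}]}}

```text
clock: 6.5
tcp_pos: [0.6607, 0.0691, 0.1801]
orientation: [-0.001, 0.383, 0.924, -0.001]
force: [0.8, 0.1, 0.3]
opening: 0.993
grasp_force: 0.0
```

```bash
cat >> h.py <<'E'
def shell(f,gx,gy,z=.038,rad=.031):
    "rim centre of a steel part near (gx,gy), from the wrist picture"
    i,c=grab('wrist',f)
    u0,v0=proj('wrist',[gx,gy,z],c)
    # resample top plane, then Hough circle
    s=0.0005; N=240; g=(np.arange(N)-N/2)*s
    X,Y=np.meshgrid(gx+g,gy+g); P=[proj('wrist',[x,y,z],c) for x,y in zip(X.ravel(),Y.ravel())]
    P=np.float32(P).reshape(N,N,2); w=cv2.remap(i,P[...,0],P[...,1],cv2.INTER_LINEAR)
    cv2.imwrite('pics/r_'+f,w)
    k=cv2.HoughCircles(cv2.GaussianBlur(cv2.cvtColor(w,cv2.COLOR_BGR2GRAY),(5,5),0),cv2.HOUGH_GRADIENT_ALT,1.5,20,param1=150,param2=.5,minRadius=int(rad/s*.7),maxRadius=int(rad/s*1.15))
    for q in (k[0] if k is not None else []): print('circle',(gx+(q[0]-N/2)*s).round(4),(gy+(q[1]-N/2)*s).round(4),'r',(q[2]*s).round(4))
    return w
E
python3 - <<'E'
from h import *
print(state()['tcp_pos']); shell('w3.png',.6625,.0695); print(state()['tcp_pos'])
E
```

```text
[0.66074568 0.0691268  0.1801325 ]
circle 0.667 0.071 r 0.0312
circle 0.667 0.071 r 0.0259
[0.66119774 0.06885208 0.18134178]
```

View pics/w3.png

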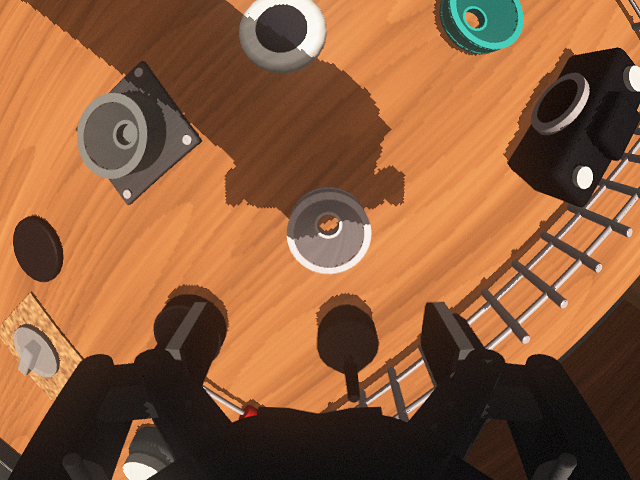

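Wrist picture: the shell is centred at about (329,231), with the blower at (345,335) behind it clear of both fingers. Lowering and gripping.

>>> {"name": "carry_out", "arguments": {"rows": [{"delta_rot": [0,0,0],"slide": [-0.0015,0.003,0.04],"grip": 0.085},{"delta_rot": [0,0,0],"slide": [-0.0015,0.003,0.08],"grip": 0.085},{"delta_rot": [0,0,0],"slide": [-0.0015,0.003,0.11],"grip": 0.085},{"delta_rot": [0,0,0],"slide": [-0.0015,0.003,0.135],"grip": 0.085},{"delta_rot": [0,0,0],"slide": [-0.0015,0.003,0.144],"grip": 0.085},{"delta_rot": [0,0,0],"slide": [-0.0015,0.003,0.144],"grip": 0.07},{"delta_rot": [0,0,0],"slide": [-0.0015,0.003,0.144],"grip": 0.05},{"delta_rot": [0,0,0],"slide": [-0.0015,0.003,0.144],"grip": 0.05},{"delta_rot": [0,0,0],"slide": [-0.0015,0.003,0.144],"grip": 0.05},{"delta_rot": [0,0,0],"slide": [-0.0015,0.003,0.144],"grip": 0.05}], "newtons": 60}}

```text
clock: 7.8
tcp_pos: [0.666, 0.0708, 0.0396]
orientation: [0.001, 0.383, 0.924, 0.0]
force: [-1.0, -1.0, 6.7]
opening: 0.695
grasp_force: 65.6
```

Run:
```python
from h import *
go(.4915,.011,.12,0.785)
```

```text
slide [ 0.0808 -0.1655 -0.0809] rot [ 0.002  0.002 -0.   ] q6 0.89 tcp [0.666  0.0708 0.0396]
```

>>> {"name": "carry_out", "arguments": {"rows": [{"delta_rot": [0,0,0],"slide": [0,0,-0.05],"grip": 0.05},{"delta_rot": [0,0,0],"slide": [0.01,-0.02,-0.085],"grip": 0.05},{"delta_rot": [0,0,0],"slide": [0.03,-0.06,-0.085],"grip": 0.05},{"delta_rot": [0,0,0],"slide": [0.05,-0.1,-0.085],"grip": 0.05},{"delta_rot": [0,0,0],"slide": [0.07,-0.14,-0.085],"grip": 0.05},{"delta_rot": [0,0,0],"slide": [0.0805,-0.164,-0.085],"grip": 0.05},{"delta_rot": [0,0,0],"slide": [0.0805,-0.164,-0.085],"grip": 0.05},{"delta_rot": [0,0,0],"slide": [0.0805,-0.164,-0.065],"grip": 0.05},{"delta_rot": [0,0,0],"slide": [0.0805,-0.164,-0.05],"grip": 0.05},{"delta_rot": [0,0,0],"slide": [0.0805,-0.164,-0.043],"grip": 0.05}]}}

```text
clock: 9.05
tcp_pos: [0.492, 0.0121, 0.0796]
orientation: [-0.001, 0.383, 0.924, -0.0]
force: [0.4, 0.6, -0.8]
opening: 0.701
grasp_force: 65.9
```

>>> {"name": "carry_out", "arguments": {"rows": [{"delta_rot": [0,0,0],"slide": [0,0,0.002],"grip": 0.05},{"delta_rot": [0,0,0],"slide": [0,0,0.004],"grip": 0.05},{"delta_rot": [0,0,0],"slide": [0,0,0.006],"grip": 0.05},{"delta_rot": [0,0,0],"slide": [0,0,0.007],"grip": 0.05},{"delta_rot": [0,0,0],"slide": [0,0,0.008],"grip": 0.05},{"delta_rot": [0,0,0],"slide": [0,0,0.008],"grip": 0.05},{"delta_rot": [0,0,0],"slide": [0,0,0.009],"grip": 0.05},{"delta_rot": [0,0,0],"slide": [0,0,0.009],"grip": 0.05},{"delta_rot": [0,0,0],"slide": [0,0,0.009],"grip": 0.05},{"delta_rot": [0,0,0],"slide": [0,0,0.009],"grip": 0.05}]}}

```text
clock: 10.3
tcp_pos: [0.494, 0.0118, 0.073]
orientation: [0.002, 0.383, 0.924, 0.001]
force: [5.2, -1.5, 3.0]
opening: 0.7
grasp_force: 66.6
```

>>> {"name": "carry_out", "arguments": {"rows": [{"delta_rot": [0,0,0],"slide": [0,0,0],"grip": 0.065},{"delta_rot": [0,0,0],"slide": [0,0,0],"grip": 0.075},{"delta_rot": [0,0,0],"slide": [0,0,0],"grip": 0.085},{"delta_rot": [0,0,0],"slide": [0,0,0],"grip": 0.085},{"delta_rot": [0,0,0],"slide": [0,0,-0.02],"grip": 0.085},{"delta_rot": [0,0,0],"slide": [0,0,-0.05],"grip": 0.085},{"delta_rot": [0,0,0],"slide": [0,0,-0.09],"grip": 0.085},{"delta_rot": [0,0,0],"slide": [0,0,-0.12],"grip": 0.085},{"delta_rot": [0,0,0],"slide": [0,0,-0.12],"grip": 0.085},{"delta_rot": [0,0,0],"slide": [0,0,-0.12],"grip": 0.085}]}}

```text
clock: 11.55
tcp_pos: [0.4917, 0.0119, 0.1911]
orientation: [-0.0, 0.383, 0.924, -0.0]
force: [0.3, -0.4, -0.2]
opening: 0.997
grasp_force: 0.0
```

Run:
```python
from h import *
print(state()['tcp_pos']); shell('w4.png',.494,.0127,.071); 
i,c=grab('top','t3.png'); cv2.imwrite('pics/t3c.png',cv2.resize(i[130:340,180:500],None,fx=2.5,fy=2.5,interpolation=cv2.INTER_CUBIC))
go(.3845,.2565,.18,0.785)
```

```text
[0.49171901 0.01190699 0.19107284]
circle 0.494 0.0127 r 0.0321
circle 0.494 0.0127 r 0.0261
slide [0.2486 0.0973 0.0107] rot [-0.002 -0.001 -0.   ] q6 0.81 tcp [0.4914 0.0119 0.1905]
```

View pics/w4.png

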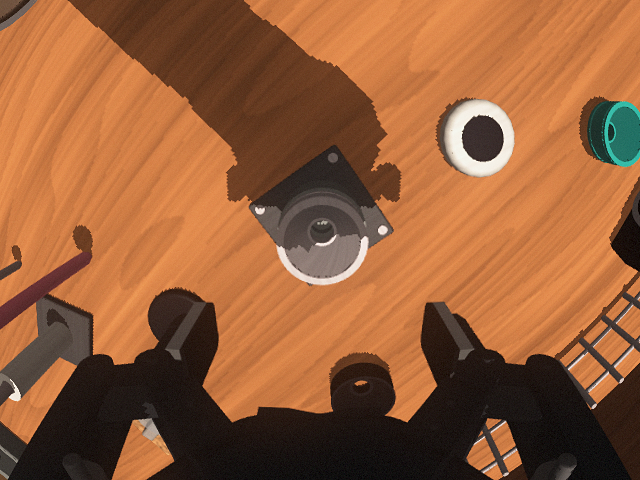

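Shell A is nested upright; its rim centre at (322,238) lines up with the mount axis. On to shell B.

>>> {"name": "carry_out", "arguments": {"rows": [{"delta_rot": [0,0,0],"slide": [0.05,0.02,0],"grip": 0.085},{"delta_rot": [0,0,0],"slide": [0.1,0.04,0],"grip": 0.085},{"delta_rot": [0,0,0],"slide": [0.15,0.06,0],"grip": 0.085},{"delta_rot": [0,0,0],"slide": [0.2,0.08,0],"grip": 0.085},{"delta_rot": [0,0,0],"slide": [0.24,0.095,0],"grip": 0.085},{"delta_rot": [0,0,0],"slide": [0.2485,0.0975,0.01],"grip": 0.085},{"delta_rot": [0,0,0],"slide": [0.2485,0.0975,0.02],"grip": 0.085},{"delta_rot": [0,0,0],"slide": [0.2485,0.0975,0.02],"grip": 0.085},{"delta_rot": [0,0,0],"slide": [0.2485,0.0975,0.02],"grip": 0.085},{"delta_rot": [0,0,0],"slide": [0.2485,0.0975,0.02],"grip": 0.085}]}}

```text
clock: 12.9
tcp_pos: [0.3859, 0.256, 0.1721]
orientation: [0.0, 0.384, 0.924, 0.0]
force: [0.2, 0.0, -0.5]
opening: 0.994
grasp_force: 0.0
```

Run:
```python
from h import *
print(state()['tcp_pos']); shell('w5.png',.386,.258); 
go(.3845,.2565,.037,0.785)
```

```text
[0.38593317 0.25604159 0.1720896 ]
circle 0.386 0.258 r 0.0311
circle 0.386 0.258 r 0.026
slide [ 0.0012 -0.0008  0.1351] rot [ 0.001  0.    -0.001] q6 1.37 tcp [0.3859 0.2562 0.1721]
```

>>> {"name": "carry_out", "arguments": {"rows": [{"delta_rot": [0,0,0],"slide": [0,0,0.04],"grip": 0.085},{"delta_rot": [0,0,0],"slide": [0,0,0.08],"grip": 0.085},{"delta_rot": [0,0,0],"slide": [0,0,0.11],"grip": 0.085},{"delta_rot": [0,0,0],"slide": [0,0,0.128],"grip": 0.085},{"delta_rot": [0,0,0],"slide": [0,0,0.134],"grip": 0.085},{"delta_rot": [0,0,0],"slide": [0,0,0.134],"grip": 0.07},{"delta_rot": [0,0,0],"slide": [0,0,0.134],"grip": 0.05},{"delta_rot": [0,0,0],"slide": [0,0,0.134],"grip": 0.05},{"delta_rot": [0,0,0],"slide": [0,0,0.134],"grip": 0.05},{"delta_rot": [0,0,0],"slide": [0,0,0.134],"grip": 0.05}], "newtons": 60}}

```text
clock: 14.2
tcp_pos: [0.3862, 0.257, 0.039]
orientation: [0.001, 0.383, 0.924, 0.001]
force: [-1.2, -1.3, 6.0]
opening: 0.701
grasp_force: 65.6
```

Run:
```python
from h import *
p=state()['tcp_pos']; go(p[0]+.108,p[1]-.2453,p[2]+.0605,0.785)
```

```text
slide [-0.2499 -0.0968 -0.0606] rot [ 0.002  0.001 -0.   ] q6 1.37 tcp [0.3862 0.257  0.039 ]
```

>>> {"name": "carry_out", "arguments": {"rows": [{"delta_rot": [0,0,0],"slide": [0,0,-0.05],"grip": 0.05},{"delta_rot": [0,0,0],"slide": [0,0,-0.1],"grip": 0.05},{"delta_rot": [0,0,0],"slide": [-0.04,-0.016,-0.12],"grip": 0.05},{"delta_rot": [0,0,0],"slide": [-0.09,-0.035,-0.12],"grip": 0.05},{"delta_rot": [0,0,0],"slide": [-0.14,-0.054,-0.12],"grip": 0.05},{"delta_rot": [0,0,0],"slide": [-0.19,-0.074,-0.12],"grip": 0.05},{"delta_rot": [0,0,0],"slide": [-0.235,-0.091,-0.12],"grip": 0.05},{"delta_rot": [0,0,0],"slide": [-0.25,-0.097,-0.12],"grip": 0.05},{"delta_rot": [0,0,0],"slide": [-0.25,-0.097,-0.11],"grip": 0.05},{"delta_rot": [0,0,0],"slide": [-0.25,-0.097,-0.085],"grip": 0.05}]}}

```text
clock: 15.45
tcp_pos: [0.4937, 0.0121, 0.1227]
orientation: [0.001, 0.383, 0.924, 0.001]
force: [-0.2, -0.6, -3.0]
opening: 0.703
grasp_force: 66.6
```

>>> {"name": "carry_out", "arguments": {"rows": [{"delta_rot": [0,0,0],"slide": [0,0,0.006],"grip": 0.05},{"delta_rot": [0,0,0],"slide": [0,0,0.01],"grip": 0.05},{"delta_rot": [0,0,0],"slide": [0,0,0.014],"grip": 0.05},{"delta_rot": [0,0,0],"slide": [0,0,0.018],"grip": 0.05},{"delta_rot": [0,0,0],"slide": [0,0,0.02],"grip": 0.05},{"delta_rot": [0,0,0],"slide": [0,0,0.022],"grip": 0.05},{"delta_rot": [0,0,0],"slide": [0,0,0.023],"grip": 0.05},{"delta_rot": [0,0,0],"slide": [0,0,0.024],"grip": 0.05},{"delta_rot": [0,0,0],"slide": [0,0,0.024],"grip": 0.05},{"delta_rot": [0,0,0],"slide": [0,0,0.024],"grip": 0.05}]}}

```text
clock: 16.7
tcp_pos: [0.4943, 0.0112, 0.0997]
orientation: [0.001, 0.383, 0.924, 0.0]
force: [0.5, -0.7, 5.9]
opening: 0.704
grasp_force: 67.3
```

>>> {"name": "carry_out", "arguments": {"rows": [{"delta_rot": [0,0,0],"slide": [0,0,0],"grip": 0.065},{"delta_rot": [0,0,0],"slide": [0,0,0],"grip": 0.075},{"delta_rot": [0,0,0],"slide": [0,0,0],"grip": 0.085},{"delta_rot": [0,0,0],"slide": [0,0,0],"grip": 0.085},{"delta_rot": [0,0,0],"slide": [0,0,-0.02],"grip": 0.085},{"delta_rot": [0,0,0],"slide": [0,0,-0.05],"grip": 0.085},{"delta_rot": [0,0,0],"slide": [0,0,-0.09],"grip": 0.085},{"delta_rot": [0,0,0],"slide": [0,0,-0.1],"grip": 0.085},{"delta_rot": [0,0,0],"slide": [0,0,-0.1],"grip": 0.085},{"delta_rot": [0,0,0],"slide": [0,0,-0.1],"grip": 0.085}]}}

```text
clock: 17.95
tcp_pos: [0.4928, 0.0112, 0.1974]
orientation: [-0.001, 0.383, 0.924, -0.0]
force: [0.0, -0.2, -0.5]
opening: 0.993
grasp_force: 0.0
```

Run:
```python
from h import *
print(state()['tcp_pos']); shell('w6.png',.494,.0127,.0985); 
i,c=grab('scene','s2.png')
go(.6435,-.083,.2,1.57)
```

```text
[0.49283723 0.01118252 0.19738582]
circle 0.4948 0.012 r 0.0322
circle 0.4948 0.012 r 0.0262
slide [-0.1731  0.04   -0.003 ] rot [-0.001 -0.002 -0.785] q6 0.81 tcp [0.4928 0.0112 0.1974]
```

View pics/s2.png

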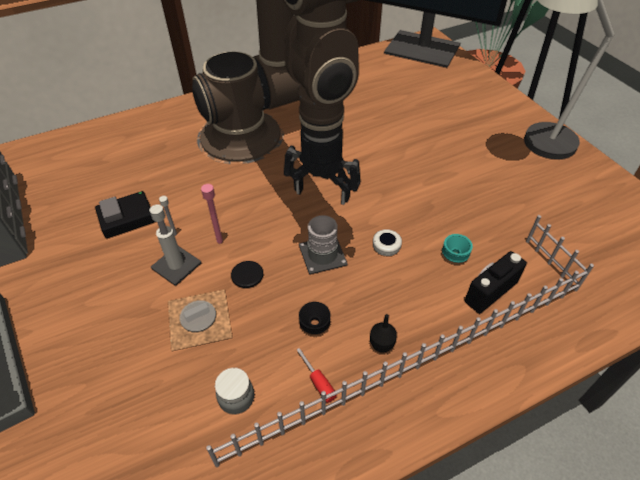

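The stack has two shells upright at (322,238), no further steel shell is in sight, and the hood is still at (314,318). I'll keep the present yaw for the hood.

>>> {"name": "carry_out", "arguments": {"rows": [{"delta_rot": [0,0,0],"slide": [-0.04,0.01,0],"grip": 0.085},{"delta_rot": [0,0,0],"slide": [-0.09,0.02,0],"grip": 0.085},{"delta_rot": [0,0,0],"slide": [-0.14,0.032,0],"grip": 0.085},{"delta_rot": [0,0,0],"slide": [-0.173,0.04,0.01],"grip": 0.085},{"delta_rot": [0,0,0],"slide": [-0.173,0.04,0.03],"grip": 0.085},{"delta_rot": [0,0,0],"slide": [-0.173,0.04,0.03],"grip": 0.085},{"delta_rot": [0,0,0],"slide": [-0.173,0.04,0.03],"grip": 0.085},{"delta_rot": [0,0,0],"slide": [-0.173,0.04,0.03],"grip": 0.085},{"delta_rot": [0,0,0],"slide": [-0.173,0.04,0.03],"grip": 0.085},{"delta_rot": [0,0,0],"slide": [-0.173,0.04,0.03],"grip": 0.085}]}}

```text
clock: 19.3
tcp_pos: [0.6441, -0.0828, 0.1694]
orientation: [0.0, 0.383, 0.924, 0.0]
force: [-0.2, 0.3, -0.2]
opening: 1.0
grasp_force: 0.0
```

Run:
```python
from h import *
print(state()['tcp_pos']); w=shell('w7.png',.646,-.0815,.034,.032)
cv2.imwrite('pics/v7.png',np.hstack([cv2.resize(cv2.imread('pics/w7.png'),(400,300)),cv2.resize(cv2.convertScaleAbs(w,alpha=2),(300,300))]))
```

```text
[ 0.64413577 -0.08280237  0.16942321]
circle 0.6468 -0.0822 r 0.0322
```

View pics/v7.png

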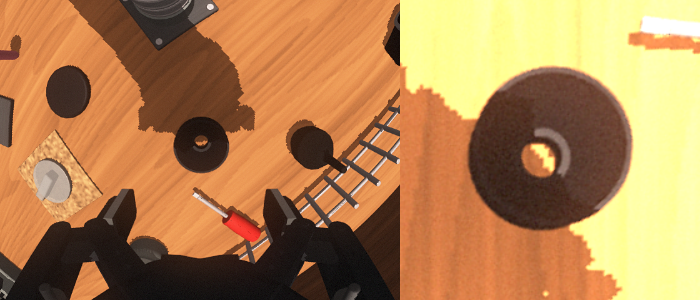

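The hood is seen centred at (201,145) in the left half of the picture, with the screwdriver tip beside it at (197,195), clear of both finger lines.

>>> {"name": "carry_out", "arguments": {"rows": [{"delta_rot": [0,0,0],"slide": [-0.001,0.001,0.04],"grip": 0.085},{"delta_rot": [0,0,0],"slide": [-0.001,0.001,0.08],"grip": 0.085},{"delta_rot": [0,0,0],"slide": [-0.001,0.001,0.11],"grip": 0.085},{"delta_rot": [0,0,0],"slide": [-0.001,0.001,0.127],"grip": 0.085},{"delta_rot": [0,0,0],"slide": [-0.001,0.001,0.132],"grip": 0.085},{"delta_rot": [0,0,0],"slide": [-0.001,0.001,0.132],"grip": 0.07},{"delta_rot": [0,0,0],"slide": [-0.001,0.001,0.132],"grip": 0.05},{"delta_rot": [0,0,0],"slide": [-0.001,0.001,0.132],"grip": 0.05},{"delta_rot": [0,0,0],"slide": [-0.001,0.001,0.132],"grip": 0.05},{"delta_rot": [0,0,0],"slide": [-0.001,0.001,0.132],"grip": 0.05}], "newtons": 40}}

```text
clock: 20.6
tcp_pos: [0.6464, -0.083, 0.0383]
orientation: [0.001, 0.383, 0.924, 0.0]
force: [0.4, 0.4, 5.8]
opening: 0.732
grasp_force: 44.2
```

Run:
```python
from h import *
p=state()['tcp_pos']; go(p[0]+.4944-.6468,p[1]+.0122+.0822,p[2]+.088,0.785)
```

```text
slide [ 0.1743 -0.0409 -0.0884] rot [ 0.002  0.002 -0.   ] q6 0.66 tcp [ 0.6464 -0.083   0.0383]
```

>>> {"name": "carry_out", "arguments": {"rows": [{"delta_rot": [0,0,0],"slide": [0,0,-0.05],"grip": 0.05},{"delta_rot": [0,0,0],"slide": [0,0,-0.1],"grip": 0.05},{"delta_rot": [0,0,0],"slide": [0.01,-0.002,-0.14],"grip": 0.05},{"delta_rot": [0,0,0],"slide": [0.05,-0.012,-0.145],"grip": 0.05},{"delta_rot": [0,0,0],"slide": [0.1,-0.023,-0.145],"grip": 0.05},{"delta_rot": [0,0,0],"slide": [0.145,-0.034,-0.145],"grip": 0.05},{"delta_rot": [0,0,0],"slide": [0.174,-0.041,-0.145],"grip": 0.05},{"delta_rot": [0,0,0],"slide": [0.174,-0.041,-0.145],"grip": 0.05},{"delta_rot": [0,0,0],"slide": [0.174,-0.041,-0.13],"grip": 0.05},{"delta_rot": [0,0,0],"slide": [0.174,-0.041,-0.112],"grip": 0.05}]}}

```text
clock: 21.85
tcp_pos: [0.4944, 0.0108, 0.1477]
orientation: [0.0, 0.383, 0.924, 0.0]
force: [0.2, -0.0, -0.6]
opening: 0.732
grasp_force: 44.3
```

>>> {"name": "carry_out", "arguments": {"rows": [{"delta_rot": [0,0,0],"slide": [0,0,0.006],"grip": 0.05},{"delta_rot": [0,0,0],"slide": [0,0,0.01],"grip": 0.05},{"delta_rot": [0,0,0],"slide": [0,0,0.014],"grip": 0.05},{"delta_rot": [0,0,0],"slide": [0,0,0.018],"grip": 0.05},{"delta_rot": [0,0,0],"slide": [0,0,0.02],"grip": 0.05},{"delta_rot": [0,0,0],"slide": [0,0,0.022],"grip": 0.05},{"delta_rot": [0,0,0],"slide": [0,0,0.023],"grip": 0.05},{"delta_rot": [0,0,0],"slide": [0,0,0.0235],"grip": 0.05},{"delta_rot": [0,0,0],"slide": [0,0,0.0235],"grip": 0.05},{"delta_rot": [0,0,0],"slide": [0,0,0.0235],"grip": 0.05}]}}

```text
clock: 23.1
tcp_pos: [0.4939, 0.0113, 0.1263]
orientation: [0.001, 0.383, 0.924, 0.0]
force: [-0.3, 0.0, 5.3]
opening: 0.73
grasp_force: 44.9
```

>>> {"name": "carry_out", "arguments": {"rows": [{"delta_rot": [0,0,0],"slide": [0,0,0],"grip": 0.065},{"delta_rot": [0,0,0],"slide": [0,0,0],"grip": 0.075},{"delta_rot": [0,0,0],"slide": [0,0,0],"grip": 0.085},{"delta_rot": [0,0,0],"slide": [0,0,0],"grip": 0.085},{"delta_rot": [0,0,0],"slide": [0,0,-0.02],"grip": 0.085},{"delta_rot": [0,0,0],"slide": [0,0,-0.05],"grip": 0.085},{"delta_rot": [0,0,0],"slide": [0,0,-0.1],"grip": 0.085},{"delta_rot": [0,0,0],"slide": [0,0,-0.15],"grip": 0.085},{"delta_rot": [0,0,0],"slide": [0,0,-0.154],"grip": 0.085},{"delta_rot": [0,0,0],"slide": [0,0,-0.154],"grip": 0.085}]}}

```text
clock: 24.35
tcp_pos: [0.4936, 0.0112, 0.279]
orientation: [0.0, 0.383, 0.924, 0.0]
force: [0.4, 0.0, -0.3]
opening: 0.993
grasp_force: 0.0
```

Run:
```python
from h import *
w=shell('w8.png',.494,.0122,.122,.032)
i,c=grab('top','t4.png')
g=cv2.cvtColor(i,cv2.COLOR_BGR2GRAY)[300:325,465:495]; m=(g>150).astype(np.uint8); n,l,st,ce=cv2.connectedComponentsWithStats(m)
for k in range(1,n): print(st[k],ce[k]+[465,300], px('top',*(ce[k]+[465,300]),.184,c))
go(.375,-.293,.27,0.785)
```

```text
circle 0.494 0.0107 r 0.032
[ 0  4  9  4 24] [468.20833333 305.16666667] [ 0.38255945 -0.27508149  0.184     ]
[  7   4  13  13 133] [478.30075188 310.23308271] [ 0.37303926 -0.29424368  0.184     ]
[ 8 17  2  2  3] [473.33333333 317.66666667] [ 0.35876938 -0.28428012  0.184     ]
slide [-0.1319 -0.2984  0.008 ] rot [-0.002 -0.002 -0.   ] q6 0.81 tcp [0.4929 0.0112 0.2777]
```

The hood is nested (circle centre on the axis, right height). Going over the rod.

>>> {"name": "carry_out", "arguments": {"rows": [{"delta_rot": [0,0,0],"slide": [-0.022,-0.05,0],"grip": 0.085},{"delta_rot": [0,0,0],"slide": [-0.044,-0.1,0],"grip": 0.085},{"delta_rot": [0,0,0],"slide": [-0.066,-0.15,0],"grip": 0.085},{"delta_rot": [0,0,0],"slide": [-0.088,-0.2,0],"grip": 0.085},{"delta_rot": [0,0,0],"slide": [-0.11,-0.25,0],"grip": 0.085},{"delta_rot": [0,0,0],"slide": [-0.125,-0.285,0],"grip": 0.085},{"delta_rot": [0,0,0],"slide": [-0.132,-0.298,0],"grip": 0.085},{"delta_rot": [0,0,0],"slide": [-0.132,-0.298,0],"grip": 0.085},{"delta_rot": [0,0,0],"slide": [-0.132,-0.298,0],"grip": 0.085},{"delta_rot": [0,0,0],"slide": [-0.132,-0.298,0],"grip": 0.085}]}}

```text
clock: 25.7
tcp_pos: [0.3765, -0.2918, 0.2793]
orientation: [-0.0, 0.382, 0.924, 0.0]
force: [0.2, 0.1, 0.4]
opening: 0.997
grasp_force: 0.0
```

Run:
```python
from h import *
print(state()['tcp_pos'])
w=shell('w9.png',.376,-.292,.184,.013)
cv2.imwrite('pics/v9.png',np.hstack([cv2.imread('pics/w9.png')[:,:460],cv2.resize(w,(340,480))]))
```

```text
[ 0.37648856 -0.29178724  0.27928803]
circle 0.3752 -0.295 r 0.0126
circle 0.3632 -0.28 r 0.0125
```

View pics/v9.png

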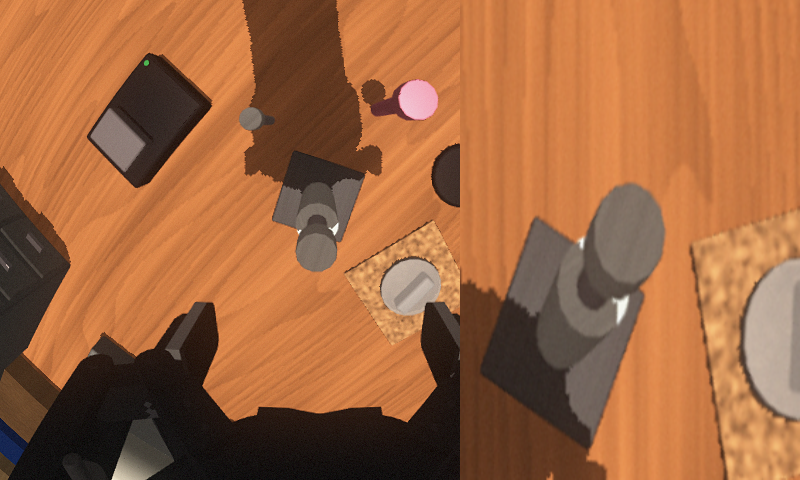

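The grey head at (316,250) stands in the holder and is much larger than the small grey decoy at (250,118); pink at (417,100) is excluded. Gripping it.

>>> {"name": "carry_out", "arguments": {"rows": [{"delta_rot": [0,0,0],"slide": [0,-0.0028,0.03],"grip": 0.085},{"delta_rot": [0,0,0],"slide": [0,-0.0028,0.06],"grip": 0.07},{"delta_rot": [0,0,0],"slide": [0,-0.0028,0.085],"grip": 0.06},{"delta_rot": [0,0,0],"slide": [0,-0.0028,0.098],"grip": 0.05},{"delta_rot": [0,0,0],"slide": [0,-0.0028,0.1005],"grip": 0.04},{"delta_rot": [0,0,0],"slide": [0,-0.0028,0.1005],"grip": 0.03},{"delta_rot": [0,0,0],"slide": [0,-0.0028,0.1005],"grip": 0.015},{"delta_rot": [0,0,0],"slide": [0,-0.0028,0.1005],"grip": 0.015},{"delta_rot": [0,0,0],"slide": [0,-0.0028,0.1005],"grip": 0.015},{"delta_rot": [0,0,0],"slide": [0,-0.0028,0.1005],"grip": 0.015}], "newtons": 60}}

```text
clock: 27.0
tcp_pos: [0.3746, -0.2951, 0.1799]
orientation: [0.001, 0.383, 0.924, -0.0]
force: [-0.3, 0.5, 4.8]
opening: 0.285
grasp_force: 59.0
```

>>> {"name": "carry_out", "arguments": {"rows": [{"delta_rot": [0,0,0],"slide": [0,0,-0.02],"grip": 0.015},{"delta_rot": [0,0,0],"slide": [0,0,-0.05],"grip": 0.015},{"delta_rot": [0,0,0],"slide": [0,0,-0.08],"grip": 0.015},{"delta_rot": [0,0,0],"slide": [0,0,-0.11],"grip": 0.015},{"delta_rot": [0,0,0],"slide": [0,0,-0.14],"grip": 0.015},{"delta_rot": [0,0,0],"slide": [0,0,-0.15],"grip": 0.015},{"delta_rot": [0,0,0],"slide": [0.013,0.03,-0.15],"grip": 0.015},{"delta_rot": [0,0,0],"slide": [0.026,0.06,-0.15],"grip": 0.015},{"delta_rot": [0,0,0],"slide": [0.044,0.1,-0.15],"grip": 0.015},{"delta_rot": [0,0,0],"slide": [0.062,0.14,-0.15],"grip": 0.015}]}}

```text
clock: 28.25
tcp_pos: [0.4292, -0.1509, 0.3275]
orientation: [-0.001, 0.383, 0.924, -0.0]
force: [1.1, -0.5, -1.7]
opening: 0.282
grasp_force: 59.4
```

>>> {"name": "carry_out", "arguments": {"rows": [{"delta_rot": [0,0,0],"slide": [0.018,0.04,0],"grip": 0.015},{"delta_rot": [0,0,0],"slide": [0.035,0.08,0],"grip": 0.015},{"delta_rot": [0,0,0],"slide": [0.053,0.12,0],"grip": 0.015},{"delta_rot": [0,0,0],"slide": [0.066,0.15,0],"grip": 0.015},{"delta_rot": [0,0,0],"slide": [0.07,0.1605,0],"grip": 0.015},{"delta_rot": [0,0,0],"slide": [0.07,0.1605,0],"grip": 0.015},{"delta_rot": [0,0,0],"slide": [0.07,0.1605,0.01],"grip": 0.015},{"delta_rot": [0,0,0],"slide": [0.07,0.1605,0.02],"grip": 0.015},{"delta_rot": [0,0,0],"slide": [0.07,0.1605,0.025],"grip": 0.015},{"delta_rot": [0,0,0],"slide": [0.07,0.1605,0.025],"grip": 0.015}]}}

```text
clock: 29.5
tcp_pos: [0.4929, 0.0106, 0.3033]
orientation: [-0.0, 0.383, 0.924, -0.0]
force: [0.2, -0.1, -2.8]
opening: 0.288
grasp_force: 59.5
```

Run:
```python
from h import *
p=state()['tcp_pos'];print(p)
i,c=grab('wrist','w10.png'); s,cs=grab('scene','s3.png')
u,v=proj('scene',[.4935,.0112,.13],cs); u,v=int(u),int(v); print(u,v)
a=cv2.resize(s[v-110:v+50,u-65:u+65],(390,480)); cv2.imwrite('pics/v10.png',np.hstack([i[100:400,180:435].repeat(1,0),np.zeros((300,5,3),np.uint8),cv2.resize(a,(390,480))[:300]*0]) if 0 else np.hstack([cv2.resize(i[80:400,190:450],(390,480)),a]))
```

```text
[0.49289412 0.01063051 0.30328438]
321 216
```

View pics/v10.png

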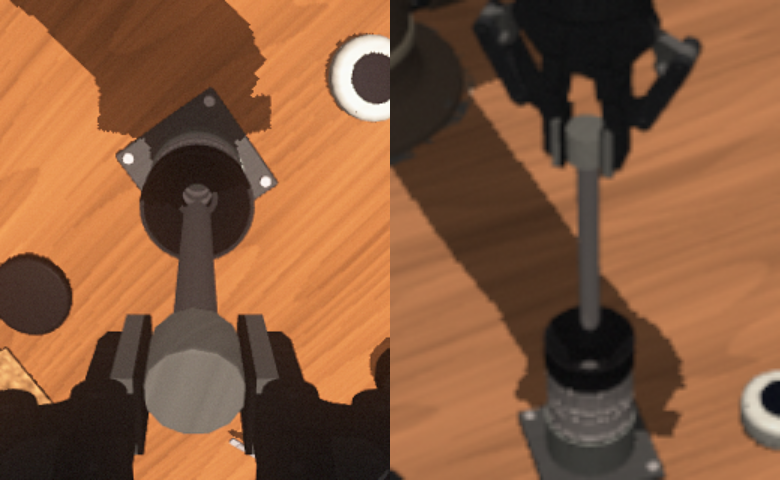

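The rod hangs straight, with its tip at (197,195) right over the hood's bore, also when seen from the scene camera. Lowering slowly.

>>> {"name": "carry_out", "arguments": {"rows": [{"delta_rot": [0,0,0],"slide": [0,0,0.01],"grip": 0.015},{"delta_rot": [0,0,0],"slide": [0,0,0.017],"grip": 0.015},{"delta_rot": [0,0,0],"slide": [0,0,0.022],"grip": 0.015},{"delta_rot": [0,0,0],"slide": [0,0,0.026],"grip": 0.015},{"delta_rot": [0,0,0],"slide": [0,0,0.03],"grip": 0.015},{"delta_rot": [0,0,0],"slide": [0,0,0.034],"grip": 0.015},{"delta_rot": [0,0,0],"slide": [0,0,0.038],"grip": 0.015},{"delta_rot": [0,0,0],"slide": [0,0,0.042],"grip": 0.015},{"delta_rot": [0,0,0],"slide": [0,0,0.046],"grip": 0.015},{"delta_rot": [0,0,0],"slide": [0,0,0.05],"grip": 0.015}]}}

```text
clock: 30.85
tcp_pos: [0.4933, 0.011, 0.2535]
orientation: [-0.0, 0.383, 0.924, -0.0]
force: [-0.2, -0.3, -1.8]
opening: 0.285
grasp_force: 59.6
```

Free of contact; continue.

>>> {"name": "carry_out", "arguments": {"rows": [{"delta_rot": [0,0,0],"slide": [0,0,0.005],"grip": 0.015},{"delta_rot": [0,0,0],"slide": [0,0,0.01],"grip": 0.015},{"delta_rot": [0,0,0],"slide": [0,0,0.015],"grip": 0.015},{"delta_rot": [0,0,0],"slide": [0,0,0.02],"grip": 0.015},{"delta_rot": [0,0,0],"slide": [0,0,0.025],"grip": 0.015},{"delta_rot": [0,0,0],"slide": [0,0,0.03],"grip": 0.015},{"delta_rot": [0,0,0],"slide": [0,0,0.035],"grip": 0.015},{"delta_rot": [0,0,0],"slide": [0,0,0.04],"grip": 0.015},{"delta_rot": [0,0,0],"slide": [0,0,0.045],"grip": 0.015},{"delta_rot": [0,0,0],"slide": [0,0,0.05],"grip": 0.015}]}}

```text
clock: 32.1
tcp_pos: [0.4933, 0.011, 0.2035]
orientation: [-0.0, 0.383, 0.924, -0.0]
force: [0.2, -0.1, -1.5]
opening: 0.289
grasp_force: 59.6
```

>>> {"name": "carry_out", "arguments": {"rows": [{"delta_rot": [0,0,0],"slide": [0,0,0.005],"grip": 0.015},{"delta_rot": [0,0,0],"slide": [0,0,0.01],"grip": 0.015},{"delta_rot": [0,0,0],"slide": [0,0,0.015],"grip": 0.015},{"delta_rot": [0,0,0],"slide": [0,0,0.019],"grip": 0.015},{"delta_rot": [0,0,0],"slide": [0,0,0.022],"grip": 0.015},{"delta_rot": [0,0,0],"slide": [0,0,0.024],"grip": 0.015},{"delta_rot": [0,0,0],"slide": [0,0,0.025],"grip": 0.015},{"delta_rot": [0,0,0],"slide": [0,0,0.026],"grip": 0.015},{"delta_rot": [0,0,0],"slide": [0,0,0.027],"grip": 0.015},{"delta_rot": [0,0,0],"slide": [0,0,0.027],"grip": 0.015}]}}

```text
clock: 33.35
tcp_pos: [0.4938, 0.0109, 0.1779]
orientation: [0.001, 0.383, 0.924, 0.0]
force: [-1.6, -0.2, 4.8]
opening: 0.289
grasp_force: 60.2
```

Floor contact at the expected height. Let go and withdraw.

>>> {"name": "carry_out", "arguments": {"rows": [{"delta_rot": [0,0,0],"slide": [0,0,0],"grip": 0.03},{"delta_rot": [0,0,0],"slide": [0,0,0],"grip": 0.04},{"delta_rot": [0,0,0],"slide": [0,0,0],"grip": 0.055},{"delta_rot": [0,0,0],"slide": [0,0,0],"grip": 0.07},{"delta_rot": [0,0,0],"slide": [0,0,-0.01],"grip": 0.08},{"delta_rot": [0,0,0],"slide": [0,0,-0.04],"grip": 0.08},{"delta_rot": [0,0,0],"slide": [0,0,-0.08],"grip": 0.08},{"delta_rot": [0,0,0],"slide": [0,0,-0.12],"grip": 0.08},{"delta_rot": [0,0,0],"slide": [0.03,-0.03,-0.14],"grip": 0.08},{"delta_rot": [0,0,0],"slide": [0.06,-0.06,-0.14],"grip": 0.08}]}}

```text
clock: 34.6
tcp_pos: [0.4083, 0.011, 0.3191]
orientation: [0.002, 0.383, 0.924, 0.001]
force: [0.6, 0.1, 0.2]
opening: 0.938
grasp_force: 0.0
```

Run:
```python
from h import *
s,c=grab('scene','s4.png'); 
for z in (.158,.182): print(proj('scene',[.4925,.0112,z],c))
cv2.imwrite('pics/v11.png',cv2.resize(s[150:410,150:500],None,fx=2.2,fy=2.2,interpolation=cv2.INTER_CUBIC))
```

```text
(np.float64(321.07452528686593), np.float64(206.7815811729512))
(np.float64(321.02984737141344), np.float64(198.34935954975336))
```

View pics/v11.png

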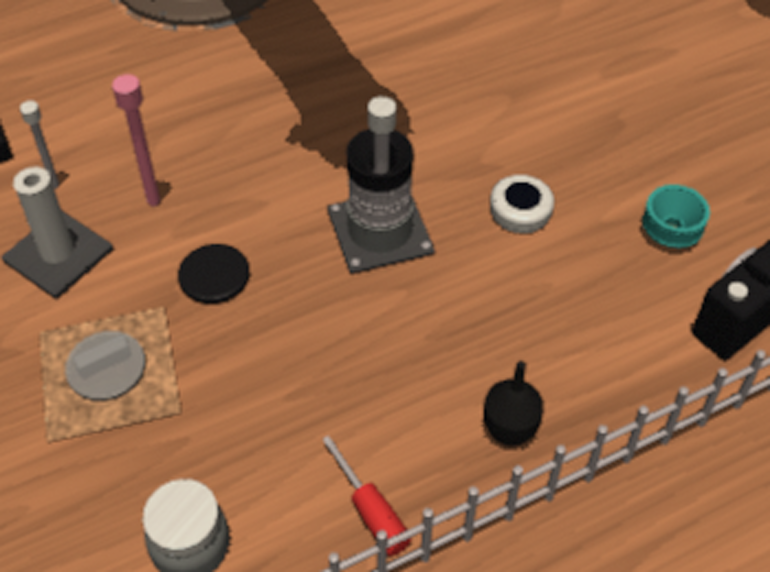

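The picture shows the rod head's top at (382,104), which is full-frame (324,197), as predicted for fully home. The stack stands straight, the lid lies flat on the mat, and everything else is undisturbed.

```bash
python3 -c "from station import *; print(job_done())"
```

```text
the job is handed in; nothing more can be done
None
```

The job is handed in at about 35 s on the clock: the lid lies flat on the mat, the two steel shells present and the hood are nested in the mount, the rod stands fully home and released, and the last picture shows nothing else disturbed.

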